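Break a sealed logger cap free and park it in the fork rest

TASK

The bolts are already out of the logger's end cap, but its O-rings still hold it fast: grip the cap by its rib and work it free by twisting it back and forth while pulling up, so that the housing stays down in its stand. Then park the cap upright in the fork rest, its flange lying on the two prongs and its sealed plug hanging in the slot, never setting it on the bench, and leave everything else where it is.

Things in the scene. Friction and masses are not known exactly. Their poses are not given: they have to be found in the camera images.
- cap: White plastic end cap on the logger housing, 0.22 kg. Origin: centre of the underside of its round flange (64 mm across, 10 mm thick), which lies on the housing's rim at the start. z up along its axis, x along the grip rib on top. The rib starts parallel to housing x. O-ring friction holds it: about 22 N straight up (18 to 26), about 0.45 N m to turn (up to 0.55), freely either way.
- cap_grip (a point): Point on the cap's axis in its grip rib, 33 mm above the cap's origin; axes as the cap's. The rib is 58 mm long (x), 14 mm wide (y, grip across its flat sides) and stands on the flange from 10 to 46 mm above the cap's origin.
- cap_plug_end (a point): Centre of the lower end of the cap's sealed plug, which hangs from the flange: 40 mm in diameter, 30 mm long, two black O-rings; in the bore at the start. While the cap turns, a small pull is enough to make it creep up: lift little for the angle turned (2 to 3 mm per 0.5 rad). The O-rings let go once the cap is about 15 mm up; the plug leaves the bore at 30 mm.
- housing: Upright logger housing, loose, 0.9 kg: black square foot 66 x 66 x 55 mm, above it a metallic grey tube 62 mm across. Origin: centre of the foot's underside; z up, x and y square to the foot's sides. The stand's well stops it from turning (0.04 rad of play) but not from rising: it weighs less than the O-rings hold, so a straight pull on the cap lifts it.
- housing_rim (a point): Centre of the housing's top rim, 150 mm above the housing's origin, where the 42 mm bore opens; axes as the housing's.
- stand: Fixed grey bench stand: plate 120 x 120 x 10 mm with a square well of 68.5 mm inside, walls 10 mm thick, reaching 60 mm above its underside. Origin: centre of the plate's underside, on the mat; the housing's foot stands 10 mm above it. It may stand left or right of the fork rest.
- rest: Fixed stainless fork rest, 120 mm wide, 110 mm long: base plate, upright plate at the back (own +x), on top two level prongs along own x, 30 mm wide, 6 mm thick, their top 106 mm above its origin. The slot between them is 48 mm wide (y), open upward and to own -x, from x = -50 mm (tips) to +30 mm (closed end). Nothing stands above them. Origin: centre of the base's underside.
- rest_seat (a point): Parking point on the fork rest: midway between the prongs at the height of their top faces, 36 mm from the slot's closed end; axes as the fork rest's (x along the slot to its closed end, y across, z up). The cap's origin belongs here.
- torque_wrench: Bystander: chrome torque wrench with a dark grip, 225 mm long, lying on the mat. Origin: under its middle; own x along it.
- bolt_a: Bystander: titanium bolt, 75 mm long, 19 mm high, lying on the mat. Origin: under its middle; own x along it.
- bolt_b: Bystander: titanium bolt, the same as the other, lying on the mat. Origin: under its middle; own x along it.
- cell: Bystander: clear glass conductivity cell with black square end fittings, 180 mm long, 40 mm high, lying on the mat. Origin: under its middle; own x along it.
- bottle_cap: Bystander: orange plastic bottle cap, 45 mm across, 20 mm high, lying open side up between the stand and the fork rest. Origin: centre of its underside.
- wash_bottle: Bystander: white wash bottle, 68 mm across, 200 mm high, standing on the mat. Origin: centre of its underside.
- sample_jar: Bystander: glass sample jar with a black lid, 68 mm across, 100 mm high, standing on the mat. Origin: centre of its underside.
There are look-alikes about, which are no part of the job. What is shaped like the stand but turquoise is not meant.

How it is judged (in metres and radians):
On the way, in this order (a step that is already met when the one before it is completed fails the run):
1. the cap is twisted at least 6 degrees (0.1 rad) one way in the housing, its plug still in the bore (angle between the x axis of cap and the x axis of housing, either way round above 0.1 rad and z of cap in the frame of housing below 0.176 m).
2. the cap is twisted back to within 3.5 degrees (0.06 rad) of where it began, its plug still in the bore (angle between the x axis of cap and the x axis of housing, either way round below 0.06 rad and z of cap in the frame of housing below 0.178 m).
3. the cap is drawn clear of the bore (more than 32 mm up) while the housing is down in its stand (z of cap in the frame of housing above 0.182 m and z of housing in the frame of stand below 0.014 m), for 0.1 s.
At the end, for the whole second after the job is handed in: The cap rests in the fork: flange on both prongs (within 4 mm of their top height), upright within 0.08 rad, plug in the slot (within 8 mm across; 22 mm before to 20 mm beyond the parking point). The housing stands upright (0.08 rad) on the floor of its stand (within 4 mm) (x of cap in the frame of rest_seat between -0.022 and 0.02 m and y of cap in the frame of rest_seat between -0.008 and 0.008 m and z of cap in the frame of rest_seat between -0.004 and 0.004 m and angle between each of cap, housing's own z axis and vertical below 0.08 rad and linear speed of cap below 0.02 m/s and z of housing in the frame of stand below 0.014 m); the robot touches nothing.
It fails at once if the housing is lifted more than 12 mm off the floor of its stand (z of housing in the frame of stand above 0.022 m).
It fails at once if the cap is set down or dropped on the bench (height (world z) of cap below 0.07 m).
It fails at once if a bystander is moved more than 30 mm (the glass cell more than 20 mm) (distance of any of torque_wrench, bolt_a, bolt_b, bottle_cap, wash_bottle, sample_jar from where it was at the start of the episode above 0.03 m or distance of cell from where it was at the start of the episode above 0.02 m).
It also fails if it takes over 56 s, if anything falls off the work surface, if the arm or the gripper's body presses on something with over 40 N, if the wrist force passes 120 N, or if a joint passes its speed limit or range.

ROBOT

A 6-joint arm with a two-finger parallel gripper is mounted at the origin on the work surface. World frame = base frame: x ahead of the robot, y to its left, z up, the work surface at z = 0. Lengths are in m, angles in degrees, forces in N, time in s.
With the tool pointing down it reaches from about 0.25 to 0.725 m from the base axis. Payload 9.7 kg.
Tool frame: the origin (TCP) lies at the very end of the fingers, on their centre line; the grasp point (between the pads) lies 19 mm behind it; z points along the fingers, y is the direction in which the jaws open and shut (so a half turn about z gives the same grasp; the last joint's range is limited). The gripper opens to 85 mm and grips with 20 to 120 N. Pads are 22 mm wide; open, the fingers measure 114 mm over their backs; the gripper's body (76 mm by 85 mm) begins 54 mm behind the grasp point. The pads swing forward as they close: fully open they stand 13 mm farther back than shut.
Start: joints at [73.625, 4.979, 10.078, 95.1, 0, 90], TCP at [0.155, 0.528, 0.231] pointing down, gripper open.
Joint ranges: [-179.16, 179.16], [-48.56, 103.87], [-65.8, 70.77], [-126.05, 130.52], [-82.76, 87.17], [-180, 180]. Speed limits (degrees/s): [127.2, 127.2, 147.25, 180, 180, 180].

INTERFACE

Orientations are given as [roll, pitch, yaw] about the fixed x, y, z axes, in that order (R = Rz(yaw) Ry(pitch) Rx(roll)).
In Python, from workcell import bot gives the robot as it stands. The module is installed in compiled form; this text tells all that it offers.
- The arm moves only by the tool arm_command, never from a script. Its argument "increments" is a list of rows, each a list of 7 numbers: the gripper command: -1 is fully open, 1 is shut, values between are in proportion, then the shift along the tool's x, y, z in cm, then the turn, a rotation vector about the tool's x, y, z in degrees. In form: [[gripper, x, y, z, rx, ry, rz], ...]. A call has 1 to 10 rows; each row shifts and turns the commanded pose from where the row before left it, along the tool's axes as they then stand; what a row does not reach is not made up. A row lasts 1/8 s, in which the tool goes at most 62.5 mm and 10.7 degrees, less where a joint would pass 70% of its speed; a pose out of reach is approached as far as the arm can. A call is refused whole if a number of a shift passes 6.25 or a number of a turn 10.7, either way. A call with a gripper value outside its range is refused whole. The fingers move at their own pace and stop on an object; "grip_force" is the grip in N (left out, the last holds). Time passes only in rows, so rows that do not move let the fingers close. It gives the time, the measured TCP pose, the force and the opening at its end, in the units of the state.
- bot.get_obs(): the state, without advancing time (a new reading comes with each control period).
- bot.camera(name): name is "side" or "top"; returns a dict with "color" (480x640x3 uint8, red, green, blue), "fx", "fy", "cx", "cy" (pixels), "origin" and "attitude" of the camera in the world. Camera axes: x right, y up, looking along -z (the intrinsics and any distortion apply to the point x, -y, -z); pixel columns grow to the right and rows downward; lengths in m; the calibration is good to about 2 mm. A picture is of the moment at which its call begins. There is no depth.
- bot.job_done(): hands the job in, once; it reports no verdict.
The state is a dict: "time": time; "q": joint angles; "qd": joint speeds; "joint_efforts": joint torques, N m; "ee_pos": TCP position; "tcp_rot": TCP orientation; "wrist_force": force on the tool from outside, world axes, zero at the start; "torque": the same for the moment, N m; "opening": finger opening in m.
Only numpy, scipy, OpenCV 4.12 (cv2) and the standard library are available. Lean on these libraries where they do the work, as an engineer would, in place of code of your own. Each camera call takes 0.05 s, during which the arm holds its last target. There are 200 camera calls.

## Working session

There is one attempt and no reset: what is moved stays moved. The work goes in short steps, Python scripts to look and compute and a tool call to move; the robot and the scene stay as the last step left them, time stands still between calls to the robot, and variables do not carry over. Pictures are saved under pics/ and viewed, about 8 in all and at most 12, crops included, and the job is handed in when it is done.

Besides the shell and the picture viewer there is one more tool, called after "Call:" as name(argument=value, ...) on one line, values as JSON. arm_command: Moves the arm, as the interface text tells. Its arguments: {"type":"object","properties":{"increments":{"type":"array"},"grip_force":{"type":"number"}},"required":["increments"]}

```bash
mkdir -p pics
cat > h.py <<'E'
import numpy as np, cv2
from workcell import bot
from scipy.spatial.transform import Rotation as R
def cam(n):
    c=bot.camera(n); return c
def att(c):
    a=np.array(c["attitude"],float)
    return a if a.shape==(3,3) else R.from_euler('xyz',a,degrees=True).as_matrix()
def ray(c,u,v):
    d=np.array([(u-c["cx"])/c["fx"],-(v-c["cy"])/c["fy"],-1.]); return np.array(c["origin"]),att(c)@d
def on_z(c,u,v,z):
    o,d=ray(c,u,v); return o+d*(z-o[2])/d[2]
def proj(c,p):
    q=att(c).T@(np.array(p)-np.array(c["origin"])); return c["cx"]-c["fx"]*q[0]/q[2], c["cy"]+c["fy"]*q[1]/q[2]
def save(c,f,box=None,s=1):
    im=c["color"][:,:,::-1]
    if box: im=im[box[1]:box[3],box[0]:box[2]]
    cv2.imwrite("pics/"+f,cv2.resize(im,None,fx=s,fy=s,interpolation=cv2.INTER_CUBIC))
E
python3 - <<'E'
from h import *
for n in("top","side"):
    c=cam(n); save(c,n+"0.png"); print({k:v for k,v in c.items() if k!="color"})
    np.save(n+"0.npy",c,allow_pickle=True)
print(bot.get_obs())
E
```

```text
{'fx': 508.87080373944593, 'fy': 508.87080373944593, 'cx': 308.7670937505066, 'cy': 237.21069165844673, 'origin': array([ 0.34744462, -0.09230202,  1.33197932]), 'attitude': array([  8.84745754,   0.65893318, -89.78753973])}
{'fx': 438.37210764932576, 'fy': 438.37210764932576, 'cx': 318.7702194936394, 'cy': 235.73218965058064, 'origin': array([ 0.47894413, -0.88968603,  0.87276986]), 'attitude': array([48.00396839, -0.38512677, -4.71770552])}
{'time': 0.1, 'q': array([7.36250655e+01, 5.00813324e+00, 1.00378703e+01, 9.51001178e+01,
       1.77921166e-03, 9.00001859e+01]), 'qd': array([-0.08479531,  0.01885301,  0.22848951,  0.03265519, -0.10042917,
        0.02949436]), 'joint_efforts': array([-5.53926966e-04, -5.21559727e+01,  4.65655911e+01,  1.59990432e-02,
        3.70900409e-05, -7.56125701e-06]), 'ee_pos': array([0.15498743, 0.52748533, 0.23064214]), 'tcp_rot': array([-1.79929619e+02, -1.77898194e-03,  1.63624877e+02]), 'wrist_force': array([-0.14781183,  0.73558484, -0.25315474]), 'torque': array([0.00161283, 0.03289287, 0.03548963]), 'opening': 0.08533302653154896}
```

View pics/top0.png

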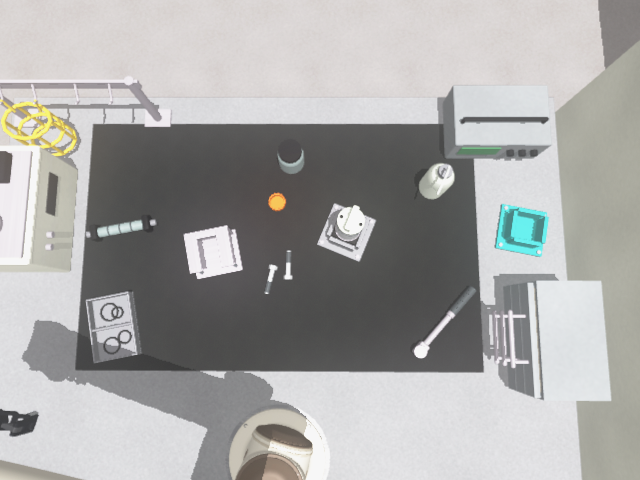

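View pics/side0.png

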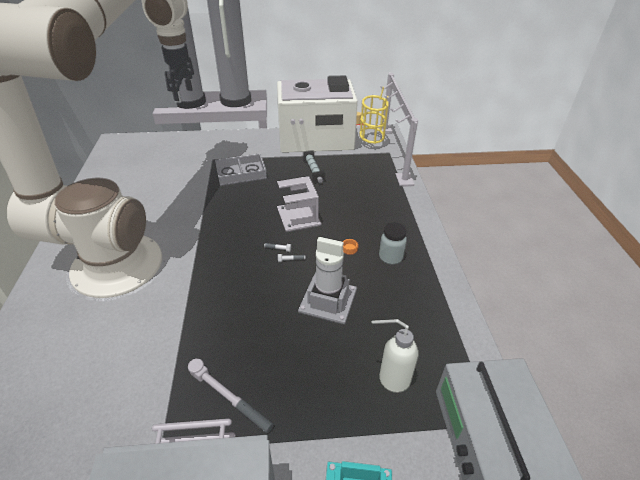

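Top view: housing and cap at (350,222), fork rest at (213,250), orange bottle cap at (277,202). Bolts at (271,278) and (289,264), jar at (290,157), wash bottle at (436,181). The turquoise stand look-alike is at (522,230). The side view shows the white cap at (330,250) on the grey tube and the fork at (300,195). It opens toward the robot (image left). Next, a close crop of the choices.

Run:
```python
from h import *
T=np.load("top0.npy",allow_pickle=True).item();S=np.load("side0.npy",allow_pickle=True).item()
def cr(c,b): 
    im=c["color"][b[1]:b[3],b[0]:b[2],::-1]; return cv2.resize(im,(400,300),interpolation=cv2.INTER_CUBIC)
a=np.vstack([np.hstack([cr(T,(300,190,400,265)),cr(T,(165,210,265,285))]),np.hstack([cr(S,(280,230,380,305+20-20)),cr(S,(250,165,350,240))])])
cv2.imwrite("pics/crops.png",a)
```

```text
(no output)
```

View pics/crops.png

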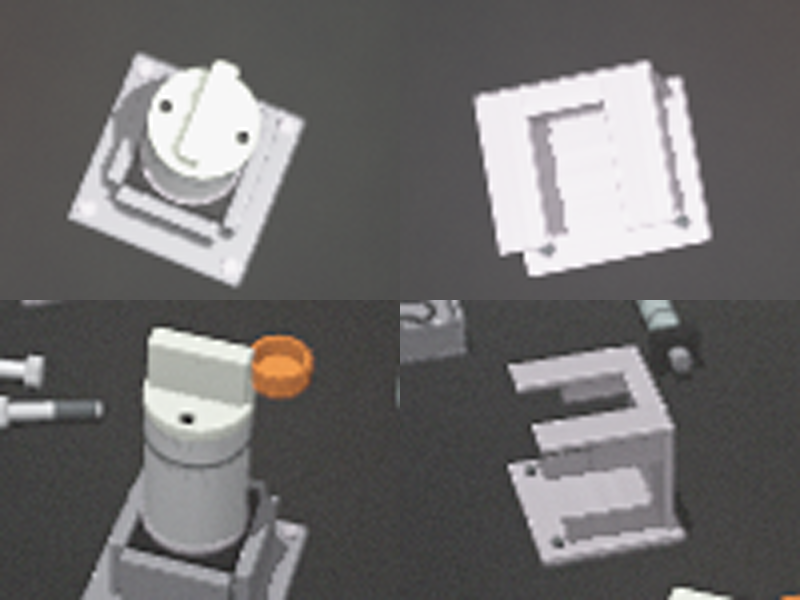

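Crops (4x) confirm the picks. The white cap's rib runs from top-view pixel (357,206) to (347,230), parallel to the stand's sides. The stainless fork's slot is closed at top-view (197,239)-(216,235) and opens towards the robot. Now to turn the pixels into positions.

Run:
```python
from h import *
np.set_printoptions(precision=4,suppress=True)
T=np.load("top0.npy",allow_pickle=True).item();S=np.load("side0.npy",allow_pickle=True).item()
t1=lambda x,y:(300+x/4,190+y/4); t2=lambda x,y:(165+(x-400)/4,210+y/4)
s1=lambda x,y:(280+x/4,230+(y-300)/4); s2=lambda x,y:(250+(x-400)/4,165+(y-300)/4)
P=[on_z(T,*t1(*p),0.01) for p in [(138,55),(303,120),(240,285),(70,217)]]
print("stand corners",*P,"c",np.mean(P,0),[np.linalg.norm(P[i]-P[i-1]) for i in range(4)])
for i in range(4): d=P[i]-P[i-1]; print(np.degrees(np.arctan2(d[1],d[0]))%90,end=' ')
print("\nflange c",on_z(T,*t1(203,122),.170), "r",57/4/508.87*1.16)
e=[on_z(T,*t1(*p),.206) for p in[(228,68),(190,160)]];d=e[0]-e[1];print("rib top",e,np.linalg.norm(d),np.degrees(np.arctan2(d[1],d[0])),np.mean(e,0))
e=[on_z(S,*s1(*p),.206) for p in[(150,330),(256,352)]];print("rib side view edge",e,np.linalg.norm(e[0]-e[1]))
print("rest top view")
for n,p in dict(bl=(475,98),br=(648,62),tipl=(498,255),sl=(528,118),sr=(604,101)).items(): print(n,on_z(T,*t2(*p),.106))
print("rest side view")
for n,p in dict(bl=(637,347),br=(672,428),tipl=(508,365),tipr=(530,426),tipl_in=(524,390),sl=(620,372),sr=(634,406)).items(): print(n,on_z(S,*s2(*p),.106))
c=[on_z(T,*t2(*p),.006) for p in [(530,276),(710,240),(683,78)]]; print("base",c)
```

```text
stand corners [ 0.6432 -0.1443  0.01  ] [ 0.5995 -0.253   0.01  ] [ 0.49   -0.2101  0.01  ] [ 0.5345 -0.0993  0.01  ] c [ 0.5668 -0.1767  0.01  ] [np.float64(0.11763219767413521), np.float64(0.11710150664152644), np.float64(0.11755032882316882), np.float64(0.11944468546762588)]
67.5021595361487 68.07311354455379 68.64386734180016 68.11238086402072 
flange c [ 0.5677 -0.1756  0.17  ] r 0.03248373847937587
rib top [array([ 0.5919, -0.1874,  0.206 ]), array([ 0.5392, -0.1655,  0.206 ])] 0.05706115976143633 -22.518045041535064 [ 0.5656 -0.1764  0.206 ]
rib side view edge [array([ 0.541 , -0.1577,  0.206 ]), array([ 0.5985, -0.1803,  0.206 ])] 0.0618552322160635
rest top view
bl [0.5444 0.2285 0.106 ]
br [0.5669 0.1231 0.106 ]
tipl [0.4483 0.2106 0.106 ]
sl [0.5321 0.1955 0.106 ]
sr [0.5427 0.1494 0.106 ]
rest side view
bl [0.5472 0.2309 0.106 ]
br [0.5657 0.1261 0.106 ]
tipl [0.4482 0.2141 0.106 ]
tipr [0.4632 0.1361 0.106 ]
tipl_in [0.4597 0.1809 0.106 ]
sl [0.5323 0.1988 0.106 ]
sr [0.54   0.1549 0.106 ]
base [array([0.4428, 0.2138, 0.006 ]), array([0.4667, 0.0967, 0.006 ]), array([0.5741, 0.1171, 0.006 ])]
```

Measured:
- **Cap:** axis ≈ (0.567, -0.176), rib yaw ≈ -22°. Rib length (57-62 mm) and flange radius (32.5 mm) match the sizes given.
- **Seat:** ≈ (0.501, 0.168), fork yaw ≈ 11°. Slot width (47 mm) and fork width (107 mm) match.
- **Look-alikes:** the turquoise stand at (522,230) is rejected. The only white cap with a rib is at (350,222); the wash bottle (436,181) and the orange cap (277,202) are neither.

I'm moving above the cap with tool yaw 158°.

Call:
arm_command(increments=[[-1,0,0,0,0,0,5.6],[-1,-3.6,-2.8,-0.4,0,0,0],[-1,-3.6,-2.8,-0.4,0,0,0],[-1,-3.6,-2.8,-0.4,0,0,0],[-1,-3.6,-2.8,-0.4,0,0,0],[-1,-3.6,-2.8,-0.4,0,0,0],[-1,-3.6,-2.8,-0.4,0,0,0],[-1,-3.6,-2.8,0,0,0,0],[-1,-3.6,-2.8,0,0,0,0],[-1,-3.6,-2.8,0,0,0,0]], grip_force=100)

```text
time: 1.35
ee_pos: [0.3616, 0.1714, 0.2551]
tcp_rot: [-180.0, -0.0, 158.0]
wrist_force: [0.9, 0.4, -0.5]
opening: 0.0855
```

Call:
arm_command(increments=[[-1,-3.6,-2.8,0,0,0,0],[-1,-3.6,-2.8,0,0,0,0],[-1,-3.6,-2.8,0,0,0,0],[-1,-3.6,-2.8,0,0,0,0],[-1,-3.6,-2.8,0,0,0,0],[-1,-3.6,-2.8,0,0,0,0],[-1,-3.6,-2.8,0,0,0,0],[-1,0,0,0,0,0,0],[-1,0,0,0,0,0,0]])

```text
time: 2.48
ee_pos: [0.5212, -0.1031, 0.2549]
tcp_rot: [180.0, -0.1, 158.0]
wrist_force: [-0.2, 0.2, -0.7]
opening: 0.0849
```

```bash
cat >> h.py <<'E'
def delta(goal,yaw):
    o=bot.get_obs(); r=o["tcp_rot"]; M=R.from_euler('xyz',r,degrees=True)
    print("t",round(o["time"],2),"pos",np.round(o["ee_pos"],4),"rot",np.round(r,2),"F",np.round(o["wrist_force"],1),"Tz",np.round(o["torque"],2),"open",round(o["opening"],4),"q",np.round(o["q"],1))
    print("shift cm",np.round(100*M.inv().apply(np.array(goal)-o["ee_pos"]),2),"rotvec deg",np.round((M.inv()*R.from_euler('xyz',[180,0,yaw],degrees=True)).as_rotvec(degrees=True),2))
E
python3 - <<'E'
from h import *
delta([.567,-.176,.176],158)
c=cam("top"); save(c,"top1.png",(290,160,410,250),5)
c2=cam("side"); 
a=cv2.resize(c["color"][160:260,290:410,::-1],(400,333)); b=cv2.resize(c2["color"][170:300,270:390,::-1],(400,433))
cv2.imwrite("pics/s1.png",np.hstack([cv2.copyMakeBorder(a,0,100,0,0,cv2.BORDER_CONSTANT),b]))
E
```

```text
t 2.48 pos [ 0.5212 -0.1031  0.2549] rot [ 1.80e+02 -7.00e-02  1.58e+02] F [-0.2  0.2 -0.7] Tz [-0.03  0.   -0.01] open 0.0849 q [-11.2   3.1  10.7  97.7   0.   10.8]
shift cm [-6.98 -5.05  7.88] rotvec deg [ 0.   -0.07  0.  ]
```

View pics/s1.png

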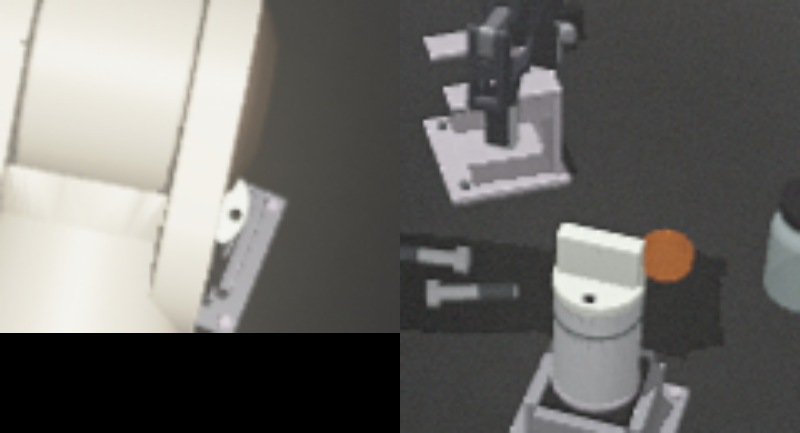

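The fingers are over the mid-way region and still to the left of the cap, which is untouched. Now move above it and part-way down.

Call:
arm_command(increments=[[-1,-3.5,-2.5,0,0,0,0],[-1,-3.5,-2.5,0,0,0,0],[-1,0,0,1.6,0,0,0],[-1,0,0,1.6,0,0,0],[-1,0,0,0,0,0,0],[-1,0,0,0,0,0,0]])

```text
time: 3.32
ee_pos: [0.5678, -0.1752, 0.2244]
tcp_rot: [180.0, 0.1, 158.1]
wrist_force: [0.2, -0.5, 0.9]
opening: 0.0854
```

Run:
```python
from h import *
delta([.567,-.176,.176],158)
c=cam("side"); save(c,"s2.png",(270,170,390,300),4.5)
```

```text
t 3.33 pos [ 0.5678 -0.1752  0.2244] rot [1.7999e+02 7.0000e-02 1.5808e+02] F [ 0.2 -0.5  0.9] Tz [-0.04  0.   -0.04] open 0.0854 q [-17.2  11.   16.   94.9   0.    4.8]
shift cm [ 0.05 -0.1   4.84] rotvec deg [0.01 0.07 0.08]
```

View pics/s2.png

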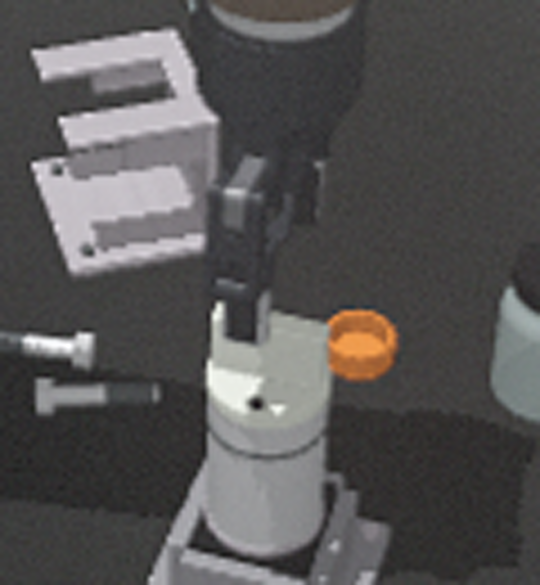

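Centred over the rib: the near finger is at about x=0.551, as expected for the open jaw. Descend and close.

Call:
arm_command(increments=[[-1,0,-0.1,1.6,0,0,0],[-1,0,0,1.6,0,0,0],[-1,0,0,1.5,0,0,0],[-1,0,0,0,0,0,0],[0,0,0,0,0,0,0],[0.5,0,0,0,0,0,0],[1,0,0,0,0,0,0],[1,0,0,0,0,0,0],[1,0,0,0,0,0,0],[1,0,0,0,0,0,0]], grip_force=110)

```text
time: 4.62
ee_pos: [0.5676, -0.1764, 0.1767]
tcp_rot: [179.9, 0.0, 158.0]
wrist_force: [1.3, 3.9, 5.0]
opening: 0.0127
```

Run:
```python
from h import *
delta([.567,-.176,.176],158)
```

```text
t 4.62 pos [ 0.5676 -0.1764  0.1767] rot [1.7995e+02 3.0000e-02 1.5804e+02] F [1.3 3.9 5. ] Tz [ 0.9  -0.28  0.02] open 0.0127 q [-17.3  10.3   9.9  89.6   0.    4.7]
shift cm [0.08 0.01 0.07] rotvec deg [0.05 0.03 0.04]
```

Gripped: 12.7 mm opening. Start twisting with a small lift.

Call:
arm_command(increments=[[1,0,0,0,0,0,5],[1,0,0,-0.03,0,0,6],[1,0,0,-0.04,0,0,6],[1,0,0,-0.04,0,0,6],[1,0,0,0,0,0,0],[1,0,0,-0.02,0,0,-6],[1,0,0,-0.04,0,0,-6],[1,0,0,-0.04,0,0,-6],[1,0,0,-0.04,0,0,-5]])

```text
time: 5.75
ee_pos: [0.567, -0.1763, 0.1777]
tcp_rot: [180.0, -0.1, 158.3]
wrist_force: [0.9, 3.9, -4.7]
opening: 0.0124
```

Run:
```python
from h import *
delta([.567,-.176,.176],158)
c=cam("side"); save(c,"s3.png",(290,200,380,310),5)
```

```text
t 5.75 pos [ 0.567  -0.1763  0.1777] rot [ 1.7997e+02 -1.2000e-01  1.5835e+02] F [ 0.9  3.9 -4.7] Tz [ 1.   -0.36 -0.35] open 0.0124 q [-17.3  10.4  10.1  89.9   0.    4.4]
shift cm [0.01 0.03 0.17] rotvec deg [ 0.03 -0.12  0.35]
```

View pics/s3.png

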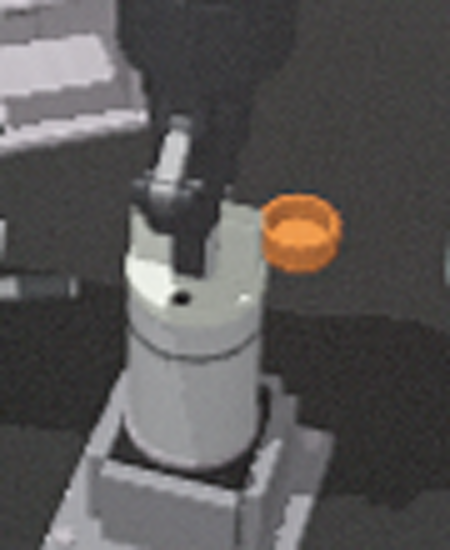

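The grip holds and the housing is down. The torque is about 0.35 N m with only about 5 N of pull. Carry on to the other side and back with a little more lift.

Call:
arm_command(increments=[[1,0,0,-0.04,0,0,-6],[1,0,0,-0.05,0,0,-6],[1,0,0,-0.05,0,0,-6],[1,0,0,-0.05,0,0,-6],[1,0,0,0,0,0,6],[1,0,0,-0.05,0,0,6],[1,0,0,-0.05,0,0,6],[1,0,0,-0.05,0,0,6],[1,0,0,-0.05,0,0,6],[1,0,0,-0.05,0,0,6]])

```text
time: 7.05
ee_pos: [0.5674, -0.1767, 0.1823]
tcp_rot: [-180.0, -0.0, 145.9]
wrist_force: [3.4, 1.3, -6.4]
opening: 0.0127
```

Call:
arm_command(increments=[[1,0,0,-0.05,0,0,6],[1,0,0,-0.05,0,0,6],[1,0,0,0,0,0,-6],[1,0,0,-0.05,0,0,-6],[1,0,0,-0.05,0,0,-6],[1,0,0,-0.05,0,0,-6],[1,0,0,-0.05,0,0,-6],[1,0,0,-0.05,0,0,-6],[1,0,0,-0.05,0,0,-6]])

```text
time: 8.18
ee_pos: [0.567, -0.1765, 0.1861]
tcp_rot: [179.9, -0.1, 176.2]
wrist_force: [2.0, 2.4, -6.1]
opening: 0.0127
```

Run:
```python
from h import *
delta([.567,-.176,.176],158)
c=cam("side"); save(c,"s4.png",(290,200,380,310),5)
```

```text
t 8.18 pos [ 0.567  -0.1765  0.1861] rot [ 1.7995e+02 -1.0000e-01  1.7624e+02] F [ 2.   2.4 -6.1] Tz [ 0.78 -0.45 -0.32] open 0.0127 q [-17.3  10.5  11.2  90.8   0.  -13.5]
shift cm [0.   0.05 1.01] rotvec deg [ 0.03 -0.11 18.24]
```

View pics/s4.png

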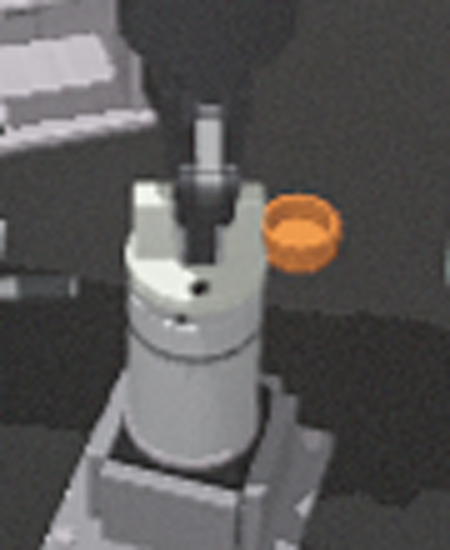

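The cap turned with the tool and has risen about 9 mm. The housing's seam and foot haven't moved. Twist on until the O-rings let go.

Call:
arm_command(increments=[[1,0,0,0,0,0,6],[1,0,0,-0.05,0,0,6],[1,0,0,-0.05,0,0,6],[1,0,0,-0.05,0,0,6],[1,0,0,-0.05,0,0,6],[1,0,0,-0.05,0,0,6],[1,0,0,0,0,0,-6],[1,0,0,-0.05,0,0,-6],[1,0,0,-0.05,0,0,-6],[1,0,0,-0.05,0,0,-6]])

```text
time: 9.48
ee_pos: [0.5671, -0.1767, 0.1904]
tcp_rot: [180.0, -0.1, 164.1]
wrist_force: [1.3, 2.9, -5.3]
opening: 0.0127
```

Call:
arm_command(increments=[[1,0,0,-0.05,0,0,-6],[1,0,0,-0.05,0,0,-6],[1,0,0,0,0,0,6],[1,0,0,-0.05,0,0,6],[1,0,0,-0.05,0,0,6],[1,0,0,-0.05,0,0,6],[1,0,0,-0.05,0,0,6],[1,0,0,-0.05,0,0,3],[1,0,0,0,0,0,0]])

```text
time: 10.6
ee_pos: [0.5674, -0.1769, 0.1947]
tcp_rot: [-180.0, 0.0, 143.0]
wrist_force: [1.0, 1.7, -2.0]
opening: 0.013
```

Run:
```python
from h import *
delta([.567,-.176,.176],158)
```

```text
t 10.6 pos [ 0.5674 -0.1769  0.1947] rot [-1.7999e+02  1.0000e-02  1.4300e+02] F [ 1.   1.7 -2. ] Tz [ 0.37 -0.38  0.04] open 0.013 q [-17.3  10.5  12.2  91.6  -0.   19.7]
shift cm [0.09 0.05 1.87] rotvec deg [-1.0e-02  1.0e-02 -1.5e+01]
```

Released: the torque is gone and the pull is down to the cap's weight, at 18 mm up. Draw it clear.

Call:
arm_command(increments=[[1,0,0,-0.4,0,0,0],[1,0,0,-0.5,0,0,0],[1,0,0,-0.5,0,0,0],[1,0,0,-0.5,0,0,0],[1,0,0,-0.7,0,0,0],[1,0,0,-1,0,0,0],[1,0,0,-1,0,0,0],[1,0,0,0,0,0,0],[1,0,0,0,0,0,0]])

```text
time: 11.72
ee_pos: [0.5674, -0.1768, 0.2405]
tcp_rot: [-180.0, -0.0, 143.0]
wrist_force: [-0.6, -0.1, -2.2]
opening: 0.0127
```

Run:
```python
from h import *
delta([.501,.168,.24],143)
c=cam("side"); save(c,"s5.png",(250,150,390,310),3.7)
t=cam("top"); np.save("top5.npy",t,allow_pickle=True); np.save("side5.npy",c,allow_pickle=True)
```

```text
t 11.72 pos [ 0.5674 -0.1768  0.2405] rot [-1.7999e+02 -1.0000e-02  1.4303e+02] F [-0.6 -0.1 -2.2] Tz [0.01 0.01 0.04] open 0.0127 q [-17.3  11.5  18.4  96.9  -0.   19.7]
shift cm [26.04 23.55  0.05] rotvec deg [-0.01 -0.01  0.03]
```

View pics/s5.png

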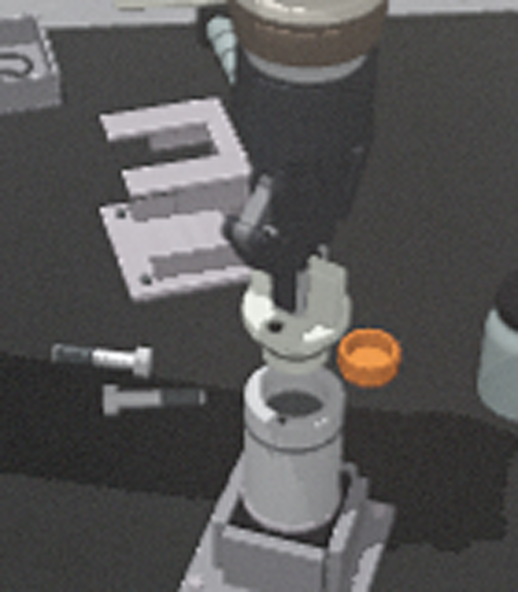

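The cap is clear of the bore and the housing is still down in its stand. The fork slot shows at roughly (180,145) in the crop. The tip corners seen from the side independently give a seat of (0.502, 0.169), so I take (0.501, 0.168). Carry over.

Call:
arm_command(increments=[[1,2,1.8,0,0,0,0],[1,3.4,3.1,0,0,0,0],[1,3.4,3.1,0,0,0,0],[1,3.4,3.1,0,0,0,0],[1,3.4,3.1,0,0,0,0],[1,3.4,3.1,0,0,0,0],[1,3.4,3.1,0,0,0,0],[1,3.4,3.0,0,0,0,0],[1,0,0,0,0,0,0],[1,0,0,0,0,0,0]])

```text
time: 13.08
ee_pos: [0.5019, 0.1652, 0.2405]
tcp_rot: [-180.0, 0.0, 143.1]
wrist_force: [0.1, -0.1, -2.3]
opening: 0.0127
```

Run:
```python
from h import *
delta([.501,.168,.162],143)
```

```text
t 13.07 pos [0.5019 0.1652 0.2405] rot [-179.97    0.    143.06] F [ 0.1 -0.1 -2.3] Tz [-0.02  0.   -0.01] open 0.0127 q [18.2  2.2  8.2 96.  -0.  55.2]
shift cm [0.24 0.17 7.85] rotvec deg [-0.03  0.    0.06]
```

Lower to where the plug end is about 8 mm above the prongs, then look.

Call:
arm_command(increments=[[1,0.2,0.2,1.5,0,0,0],[1,0,0,2.3,0,0,0],[1,0,0,2.3,0,0,0],[1,0,0,1.5,0,0,0],[1,0,0,0,0,0,0],[1,0,0,0,0,0,0]])

```text
time: 13.82
ee_pos: [0.5019, 0.168, 0.1654]
tcp_rot: [180.0, 0.0, 143.0]
wrist_force: [0.6, 0.0, -2.0]
opening: 0.0129
```

Run:
```python
from h import *
delta([.501,.168,.1227],143)
c=cam("side"); b=(250,140,350,240); im=cv2.resize(c["color"][b[1]:b[3],b[0]:b[2],::-1],(600,600),interpolation=cv2.INTER_CUBIC)
y=np.radians(11); X=np.array([np.cos(y),np.sin(y),0]);Y=np.array([-np.sin(y),np.cos(y),0]); s=np.array([.501,.168,.106])
for a in(-44,0,36):
  for w in(-24,24):
    u,v=proj(c,s+X*a/1e3+Y*w/1e3); cv2.circle(im,(int((u-b[0]+.5)*6),int((v-b[1]+.5)*6)),2,(0,0,255),-1)
o=bot.get_obs()["ee_pos"]; 
for k in range(24):
    p=o+[.02*np.cos(k*.2618),.02*np.sin(k*.2618),-.0167-.03]; u,v=proj(c,p); cv2.circle(im,(int((u-b[0]+.5)*6),int((v-b[1]+.5)*6)),1,(0,255,0),-1)
cv2.imwrite("pics/s6.png",im)
```

```text
t 13.82 pos [0.5019 0.168  0.1654] rot [1.7996e+02 3.0000e-02 1.4300e+02] F [ 0.6  0.  -2. ] Tz [-0.01 -0.03  0.01] open 0.0129 q [18.5  1.2 -1.1 87.6  0.  55.5]
shift cm [ 0.07 -0.06  4.27] rotvec deg [0.04 0.03 0.  ]
```

View pics/s6.png

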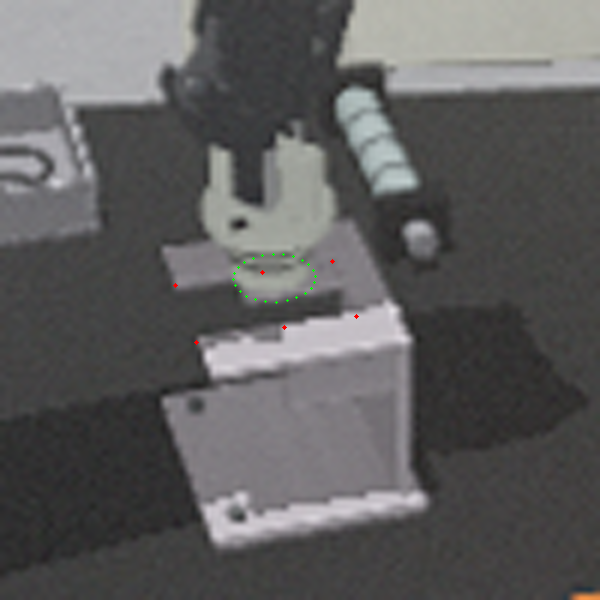

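The predicted plug outline (green) lies on the real plug end at about (273,278). The predicted slot edges (red) match the prongs' inner edges within about 1-2 mm, so lower it in.

Call:
arm_command(increments=[[1,0,0,0.8,0,0,0],[1,0,0,0.8,0,0,0],[1,0,0,0.8,0,0,0],[1,0,0,0,0,0,0]])

```text
time: 14.38
ee_pos: [0.5012, 0.168, 0.1397]
tcp_rot: [-179.9, -0.1, 143.0]
wrist_force: [-0.8, -0.8, -2.1]
opening: 0.0126
```

Run:
```python
from h import *
delta([.501,.168,.1227],143)
```

```text
t 14.38 pos [0.5012 0.168  0.1397] rot [-1.7993e+02 -5.0000e-02  1.4303e+02] F [-0.8 -0.8 -2.1] Tz [ 0.02  0.02 -0.11] open 0.0126 q [18.5  1.3 -3.9 84.9  0.  55.5]
shift cm [ 0.01 -0.01  1.7 ] rotvec deg [-0.07 -0.05  0.03]
```

The plug is 13 mm into the slot with no contact force. Continue until the flange touches.

Call:
arm_command(increments=[[1,0,0,0.6,0,0,0],[1,0,0,0.6,0,0,0],[1,0,0,0.3,0,0,0],[1,0,0,0.1,0,0,0],[1,0,0,0,0,0,0]])

```text
time: 15.0
ee_pos: [0.5016, 0.1681, 0.1247]
tcp_rot: [180.0, 0.0, 143.0]
wrist_force: [0.7, 0.1, -2.3]
opening: 0.0128
```

Run:
```python
from h import *
delta([.501,.168,.1227],143)
```

```text
t 15.0 pos [0.5016 0.1681 0.1247] rot [180.     0.   143.02] F [ 0.7  0.1 -2.3] Tz [ 0.01  0.05 -0.  ] open 0.0128 q [18.5  1.3 -5.5 83.2 -0.  55.5]
shift cm [ 0.04 -0.05  0.2 ] rotvec deg [0.   0.   0.02]
```

Call:
arm_command(increments=[[1,0,0,0.1,0,0,0],[1,0,0,0.1,0,0,0],[1,0,0,0,0,0,0],[1,0,0,0,0,0,0]])

```text
time: 15.5
ee_pos: [0.5016, 0.1681, 0.1227]
tcp_rot: [180.0, -0.0, 143.0]
wrist_force: [-0.6, -0.3, -2.8]
opening: 0.0129
```

Call:
arm_command(increments=[[1,0,0,0.08,0,0,0],[1,0,0,0,0,0,0],[1,0,0,0.06,0,0,0],[1,0,0,0,0,0,0]])

```text
time: 16.0
ee_pos: [0.5017, 0.1682, 0.1225]
tcp_rot: [179.9, 0.0, 143.0]
wrist_force: [-4.5, -1.1, 9.7]
opening: 0.0128
```

Seated (Fz +9.7 N). Release and lift.

Call:
arm_command(increments=[[0.6,0,0,-0.05,0,0,0],[0.4,0,0,0,0,0,0],[0.2,0,0,0,0,0,0],[0.2,0,0,0,0,0,0],[0,0,0,0,0,0,0],[0,0,0,-1,0,0,0],[0,0,0,-3,0,0,0],[0,0,0,-4,0,0,0],[0,0,0,-4,0,0,0],[0,0,0,0,0,0,0]])

```text
time: 17.25
ee_pos: [0.5027, 0.1685, 0.2458]
tcp_rot: [179.7, 0.2, 143.0]
wrist_force: [-0.2, 0.3, -1.1]
opening: 0.0427
```

Call:
arm_command(increments=[[0,5,-4,0,0,0,0],[0,5,-4,0,0,0,0],[0,5,-4,0,0,0,0],[0,0,0,0,0,0,0],[0,0,0,0,0,0,0]])

```text
time: 17.88
ee_pos: [0.3144, 0.1628, 0.2418]
tcp_rot: [179.9, 0.0, 143.1]
wrist_force: [0.3, 0.3, 0.1]
opening: 0.0426
```

Run:
```python
from h import *
delta([.501,.168,.1227],143)
c=cam("side"); t=cam("top"); 
a=cv2.resize(c["color"][150:310,250:390,::-1],(480,549),interpolation=cv2.INTER_CUBIC)
b=cv2.resize(t["color"][200:300,165:265,::-1],(320,320),interpolation=cv2.INTER_CUBIC)
b=cv2.copyMakeBorder(b,0,229,0,0,cv2.BORDER_CONSTANT)
cv2.imwrite("pics/s7.png",np.hstack([a,b]))
```

```text
t 17.88 pos [0.3144 0.1628 0.2418] rot [1.7995e+02 3.0000e-02 1.4306e+02] F [0.3 0.3 0.1] Tz [ 0.01  0.03 -0.03] open 0.0426 q [ 27.4 -21.3 -12.   99.3  -0.   64.3]
shift cm [-14.59  11.62  11.93] rotvec deg [0.05 0.03 0.06]
```

View pics/s7.png

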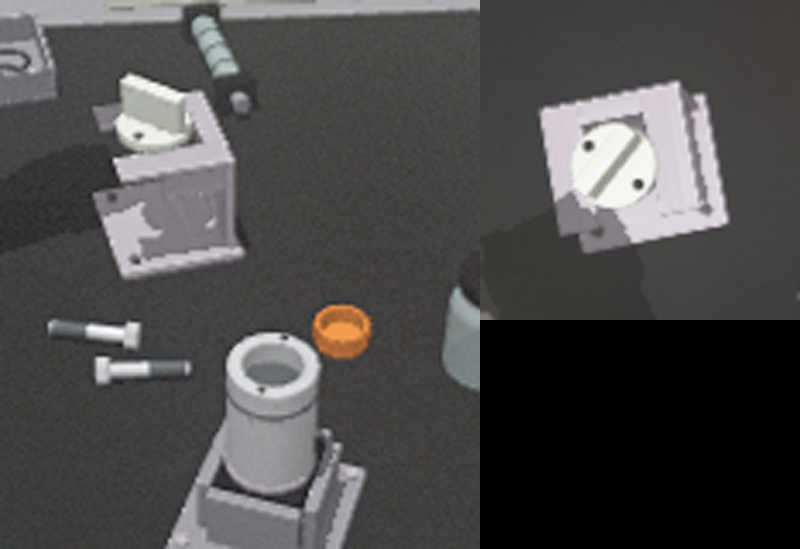

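The cap lies flat in the slot, its flange at crop pixel (613,165) in the top view and centred between the prongs. The housing is down in its stand, and the bolts and orange cap haven't moved. Hand in.

Run:
```python
from h import *
t=cam("top"); print(on_z(t,165+133/3.2,200+165/3.2,.116)); print(bot.job_done())
```

```text
[0.50115019 0.16894656 0.116     ]
the job is handed in; nothing more can be done
None
```

I worked the cap free by twisting it back and forth with small lifts, drew it clear of the bore, and parked it in the fork rest. I then released it, backed the arm away and handed the job in at about 18 s of the 56 s allowed. The hand-in gave no verdict.

- **Twisting:** the pull stayed around 6 N. About 18 mm up, the turning torque had dropped to nearly zero and only the cap's weight was left, so the O-rings had let go. The side view then showed the housing still down in its stand.
- **Parking:** the last pictures show the cap flat on both prongs with its plug in the slot. Its centre measures (0.501, 0.169), against my estimate of (0.501, 0.168) for the parking point. The gripper is clear of everything, with about zero wrist force.
- **Surroundings:** the housing is upright in its stand, and the bolts, orange cap and cell look unmoved. I did not look at the torque wrench or wash bottle again, and only part of the jar was in the last picture. The arm never went near any of them at a height where it could touch them.
- **Small disagreements:** the two cameras differed by 2–4 mm on the fork corners, and I used a value between them. The flange touched down within 1 mm of the expected height. None of the final checks failed.

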